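# Lock the petty-cash box into its desk cradle

### The job

Lock the cash box up for the day: set it down gently, upright, in its desk cradle, then swing the steel locking bar across its lid until the bar's eye is stopped between the two ears of the yoke and the holes line up, and then pass the red-headed pin down through both ears and the eye until its collar sits flat on the upper ear. Leave the calculator, stapler and stamp where they are.

Things in the scene. Friction and masses are not known exactly. Their poses are not given: they have to be found in the camera images.
- cradle: Grey steel cradle fixed to the desk, base plate 144 (x) x 270 (y) x 8 mm; origin at the centre of its underside, z up; yaw within 0.25 rad. Box pocket centred on the origin: floor at z 8 mm, inner size 120 (x) x 150 (y), low rim to z 24. Bar's hinge post at (-47, -105) mm, top z 92; yoke at (-47, +105).
- yoke_hole (a point): Centre of the yoke's hole at the upper ear's top: cradle frame (-47, 105, 98) mm, axes as the cradle's. Two flat ears 40 x 40 x 10 mm, lower z 64 to 74 (grey), upper z 88 to 98 (yellow), each with a vertical 17 mm through hole; free space below. Slot open to the cradle's -x (robot side); a pillar as high as the ears stands on their +x side (cradle x -27 to -7).
- bar (a joint): Angle of the steel locking bar about its vertical hinge, rad. 0 = shut at its stop, holes in line, bar along the cradle's +y, 8 mm above the seated box's lid. Grows as it opens towards the cradle's -x (counter-clockwise from above), up to 1.5; starts at 0.85 to 1.3. Stays where left, no spring; about 1.5 to 3 N at the knob moves it.
- bar_knob (a point): Top centre of the upright black round knob that swings the bar: 24 mm diameter, 64 mm tall, fixed on the bar 120 mm from the hinge axis, top 150 mm above the desk. Bar: 24 mm wide, z 76 to 86 mm above the desk. Axes turn with the bar: z up, +y from hinge to eye.
- bar_eye (a point): Centre of the 17 mm hole at the free end of the bar, at its top face, 210 mm from the hinge axis; the eye is 34 x 34 x 10 mm. +y points away from the hinge.
- cash_box: Blue steel cash box, loose, 110 (x) x 140 (y) x 60 mm high, about 0.6 kg; origin at the centre of its underside. Fixed black handle over the lid's centre, a bar along the box's y: 90 mm long, 12 wide, z 83 to 95 mm, on posts at y = +/-40. Sits in the cradle either way round, its y along the cradle's y. Starts on the desk at left or right.
- pin: Locking pin, about 0.12 kg, upright in its stand at the start. Origin on its axis at the underside of its collar (30 mm wide, 6 thick). Above the collar a red round head, 22 mm diameter, z 6 to 46 mm; below a steel shank 14 mm diameter, 55 long, the last 15 mm tapering to a 7 mm nose. Home: collar on the upper ear, origin at yoke_hole.
- pin_stand: Grey plastic block fixed to the desk, 64 x 64 x 62 mm high, with a vertical 20 mm through hole in which the pin hangs by its collar; origin at the centre of its underside. At the left or right, on the side opposite to the cash box.
- calculator: Bystander: desk calculator, 150 x 110 x 22 mm plus keys, origin under its centre.
- stapler: Bystander: orange stapler, 140 x 36 x 54 mm, origin under its centre.
- stamp: Bystander: office stamp, base 60 x 40 x 30 mm with a red knob up to 75 mm, origin under its centre.
Not all that is in view belongs to the job. Of the things that look like the cash_box, take the one that is nearest to the robot's base at the start.

How it is judged:
On the way, in this order (a step that is already met when the one before it is completed fails the run):
1. the cash box sits upright on the cradle's floor, released (x of cash_box in the frame of cradle between -0.01 and 0.01 m and y of cash_box in the frame of cradle between -0.01 and 0.01 m and z of cash_box in the frame of cradle between 0.003 and 0.013 m and angle between cash_box's own z axis and vertical below 0.06 rad and contact force between the fingers and cash_box below 0.1 N and linear speed of cash_box below 0.03 m/s), for 0.2 s.
2. the bar is swung shut over the box, its eye in line with the yoke's holes (x of cash_box in the frame of cradle between -0.01 and 0.01 m and y of cash_box in the frame of cradle between -0.01 and 0.01 m and z of cash_box in the frame of cradle between 0.003 and 0.013 m and angle between cash_box's own z axis and vertical below 0.06 rad and value of joint bar below 0.035 rad), for 0.2 s.
3. the pin is through both ears and the eye, collar on the upper ear (all of step 2 and horizontal distance between pin and yoke_hole below 0.006 m and z of pin in the frame of cradle between 0.092 and 0.102 m and angle between pin's own z axis and vertical below 0.12 rad and horizontal distance between pin and bar_eye below 0.008 m), for 0.2 s.
At the end, for the whole second after the job is handed in: Box upright on the cradle floor (10 mm off centre, 5 mm in height, 0.06 rad tilt at most); bar shut (under 0.035 rad); pin upright (0.12 rad) through ears and eye, origin within 6 mm of the yoke hole's axis and 8 mm of the eye's, -6 to +4 mm from the upper ear's top; box and pin at rest (all of step 3 and linear speed of each of cash_box, pin below 0.03 m/s); the robot touches nothing.
It fails at once if the calculator is moved more than 30 mm (distance of calculator from where it was at the start of the episode above 0.03 m).
It fails at once if the stapler is moved more than 30 mm (distance of stapler from where it was at the start of the episode above 0.03 m).
It fails at once if the stamp is moved more than 30 mm (distance of stamp from where it was at the start of the episode above 0.03 m).
It fails at once if the cash box is tipped more than 0.6 rad (angle between cash_box's own z axis and vertical above 0.6 rad).
It fails at once if the cash box is dropped or slammed (hits the cradle with over 150 N, or falls at over 0.7 m/s within 60 mm of the cradle's floor) (contact force between cash_box and cradle above 150 N or (horizontal distance between cash_box and cradle below 0.03 m and height (world z) of cash_box below 0.068 m and linear speed of cash_box above 0.7 m/s)).
It also fails if it takes over 67 s, if anything falls off the work surface, if the arm or the gripper's body presses on something with over 40 N, if the wrist force passes 120 N, or if a joint passes its speed limit or range.

### The arm

A 6-joint arm with a two-finger parallel gripper is mounted at the origin on the work surface. World frame = base frame: x ahead of the robot, y to its left, z up, the work surface at z = 0. Lengths are in m, angles in rad, forces in N, time in s.
With the tool pointing down it reaches from about 0.35 to 0.875 m from the base axis. Payload 15.5 kg.
Tool frame: the origin (TCP) lies midway between the tips of the shut fingers; the grasp point (between the pads) lies 19 mm behind it; z points along the fingers, y is the line along which they close (so a half turn about z gives the same grasp; the last joint's range is limited). The gripper opens to 85 mm and grips with 20 to 120 N. Pads are 22 mm wide; open, the fingers measure 114 mm over their backs; the gripper's body (76 mm by 85 mm) begins 54 mm behind the grasp point. The pads swing forward as they close: fully open they stand 13 mm farther back than shut.
Start: joints at [1.008, 0.494, 1.345, -0, 1.302, -0.096], TCP at [0.281, 0.558, 0.205] pointing down, gripper open.
Joint ranges: [-2.91, 2.91], [-0.82, 2.16], [0.22, 2.67], [-1.22, 4.37], [0.12, 2.79], [-3.08, 3.08]. Speed limits (rad/s): [1.89, 1.89, 2.57, 3.01, 3.01, 3.01].

### API

Orientations are given as a unit quaternion [w, x, y, z].
In Python, from rig import manip gives the robot as it stands.
- The arm moves only by the shell command python3 -m jog 'ROWS' [FORCE]. ROWS is JSON, one flat list of numbers, 7 for each row, row after row: the finger opening in mm, from 0 to 85.4, then the shift along the world's x, y, z in units of 30 mm (1.0 is 30 mm), then the turn, a rotation vector about the world's x, y, z in units of 6 degrees (1.0 is 6 degrees). In form: [grip, dx, dy, dz, ax, ay, az, grip, dx, dy, dz, ax, ay, az, ...]. A call has 1 to 8 rows; each row shifts and turns the commanded pose from where the row before left it; what a row does not reach is not made up. A row lasts 1/10 s, in which the tool goes at most 50 mm and 8.59 degrees, less where a joint would pass 70% of its speed; a pose out of reach is approached as far as the arm can. A call is refused whole if a number of a shift passes 1 or a number of a turn 1, either way. A call with a gripper value outside its range is refused whole. The fingers move at their own pace and stop on an object; FORCE is the grip in N (left out, the last holds). Time passes only in rows, so rows that do not move let the fingers close. It gives the time, the measured TCP pose, the force, the opening and the grip force at its end, in the units of the state.
- manip.state(): the state, without advancing time (a new reading comes with each control period).
- manip.snapshot(name): name is "scene" or "side" or "wrist"; returns a dict with "frame" (420x560x3 uint8, blue, green, red), "z_map" (420x560 float32, m along the optical axis (not along the pixel's ray), 0 where there is no reading), "K" (3x3 intrinsics, pixels), "R" (3x3) and "t" (3): a world point X has camera coordinates R X + t. Camera axes: x right, y down, z forward; pixel columns grow to the right and rows downward; lengths in m; the calibration is good to about 2 mm. A picture is of the moment at which its call begins.
- manip.hand_in(): hands the job in; it is judged then, once.
The state is a dict: "clock": time; "q": joint angles; "qd": joint speeds; "joint_torque": joint torques, N m; "ee_pos": TCP position; "ee_rot": TCP orientation; "ft_force": force on the tool from outside, world axes, zero at the start; "moment": the same for the moment, N m; "gripper_width": finger opening in m; "gripper_force": force on a finger pad.
Only numpy, scipy, OpenCV 4.12 (cv2) and the standard library are available. Lean on these libraries where they do the work, as an engineer would, in place of code of your own. Each camera call takes 0.05 s, during which the arm holds its last target. There are 200 camera calls.

## Working session

There is one attempt and no reset: what is moved stays moved. The work goes in short steps, Python scripts to look and compute and a shell command to move; the robot and the scene stay as the last step left them, time stands still between calls to the robot, and variables do not carry over. Pictures are saved under pics/ and viewed, at most 10 in all, crops included, and the job is handed in when it is done.

```bash
ls; mkdir -p pics
cat > h.py <<'E'
import numpy as np, cv2
from rig import manip
def snap(n):
    s=manip.snapshot(n); return s
def cloud(s):
    z=s["z_map"]; v,u=np.indices(z.shape); K=s["K"]
    c=np.stack([(u-K[0,2])/K[0,0]*z,(v-K[1,2])/K[1,1]*z,z],-1)
    return (c-s["t"])@s["R"]   # R^T (c-t)
def ray(s,u,v,h):
    d=s["R"].T@np.linalg.inv(s["K"])@np.array([u,v,1.]); o=-s["R"].T@s["t"]
    return o+d*(h-o[2])/d[2]
E
python3 - <<'E'
from h import *
import pickle
a=snap("scene");b=snap("side")
pickle.dump((a,b),open("s0.pkl","wb"))
cv2.imwrite("pics/a.png",a["frame"]);cv2.imwrite("pics/b.png",b["frame"])
for s in(a,b):print(-s["R"].T@s["t"],s["R"][2],s["K"][0,0])
E
```

```text
pics
[ 1.11096397 -0.7667451   1.40975354] [-0.3147662   0.51306058 -0.79855562] 506.49148660027197
[ 0.16270308 -0.76015863  1.17423073] [ 0.31755884  0.59149345 -0.74114228] 544.4251781287128
```

View pics/a.png

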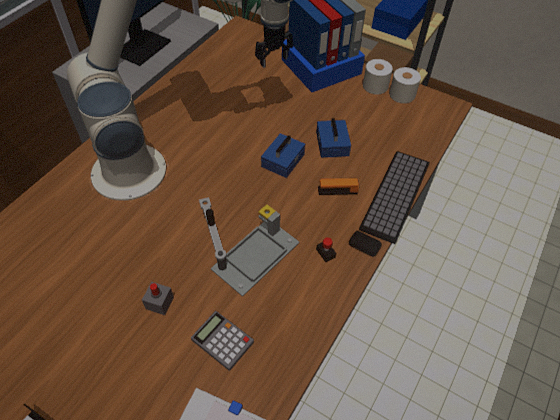

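View pics/b.png

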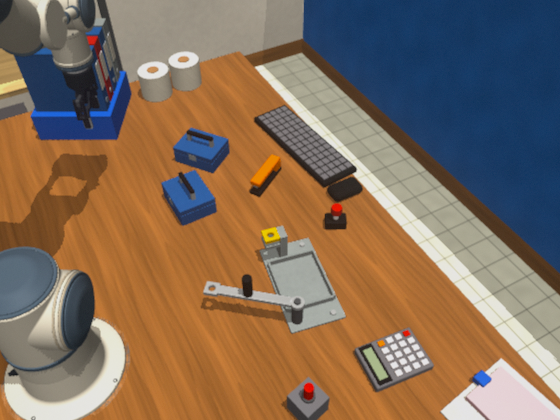

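Scene view: two blue boxes, A at (283,155) and B at (334,138) (side view (189,196) and (201,148)). A is nearer the robot base. The pin stand is at (157,298), the cradle at (255,255), and the bar runs from its hinge at (221,262) to its eye at (205,203). Next I'll measure these and save a crop to confirm the box.

Run:
```python
from h import *
import pickle
a,b=pickle.load(open("s0.pkl","rb"))
for nm,s in(("scene",a),("side",b)):
    P=cloud(s);hsv=cv2.cvtColor(s["frame"],cv2.COLOR_BGR2HSV);H,S,V=hsv[...,0],hsv[...,1],hsv[...,2]
    z=P[...,2]; ok=(s["z_map"]>0)&(P[...,0]>0.15)&(P[...,0]<1)&(abs(P[...,1])<.62)
    def comps(m,name,mn):
        n,l,st,c=cv2.connectedComponentsWithStats(m.astype(np.uint8))
        for i in range(1,n):
            if st[i,4]<mn: continue
            q=P[l==i]; r=cv2.minAreaRect(q[:,:2].astype(np.float32)*1000)
            print(nm,name,c[i].round(),st[i,4],"med",np.median(q,0).round(4),"rect",np.round(r[0],1),np.round(r[1],1),round(r[2],1))
    blue=(H>100)&(H<130)&(S>100)
    comps(ok&blue&(z>.05)&(z<.068),"lid",100)
    comps(ok&(V<70)&(z>.086)&(z<.104),"handle",15)
    comps(ok&(H>20)&(H<35)&(S>130)&(z>.088)&(z<.106),"yoke",10)
    comps(ok&((H<8)|(H>172))&(S>150)&(z>.05),"red",8)
    comps(ok&(S<80)&(z>.07)&(z<.098)&(V>90),"bar",30)
    comps(ok&(S<60)&(z>.003)&(z<.03)&(V>60),"cradle",300)
    comps(ok&(V<70)&(z>.14)&(z<.158),"knob",5)
    comps(ok&(S<80)&(z>.055)&(z<.07)&(V<120),"stand",60)
c=a["frame"][110:240,180:380]
cv2.imwrite("pics/c.png",cv2.resize(c,None,fx=4,fy=4,interpolation=cv2.INTER_CUBIC))
```

```text
scene lid [333. 134.] 667 med [0.5748 0.5176 0.0607] rect [571.6 525.2] [108.7 146.1] 36.6
scene lid [283. 151.] 713 med [0.4658 0.34   0.0607] rect [456.9 350.1] [112.4 141.5] 1.9
scene handle [334. 127.] 64 med [0.5737 0.5232 0.0957] rect [571.2 526.9] [13.  94.4] 33.4
scene handle [283. 144.] 72 med [0.4572 0.3449 0.0941] rect [455.5 348.7] [15.  88.6] 2.0
scene handle [274. 220.] 18 med [0.6104 0.0452 0.0888] rect [611.7  48.6] [36.6  9.2] 69.6
scene handle [211. 223.] 22 med [ 0.4505 -0.0764  0.0956] rect [442.3 -75.3] [27.2 13.6] 12.7
scene handle [220. 253.] 17 med [ 0.5365 -0.1502  0.0932] rect [ 536.8 -151.4] [11.2 13. ] 70.2
scene yoke [266. 211.] 115 med [0.572  0.0555 0.0983] rect [572.2  57.3] [42.7 40. ] 80.2
scene red [327. 242.] 88 med [0.7897 0.0708 0.0742] rect [790.   74.9] [30.3 27.3] 65.5
scene red [154. 289.] 78 med [ 0.4501 -0.3543  0.1022] rect [ 439.3 -350.5] [18.2 37.5] 74.3
scene bar [205. 204.] 103 med [ 0.3815 -0.0185  0.0854] rect [384.9 -21. ] [32.9 76.3] 52.2
scene bar [217. 241.] 253 med [ 0.4999 -0.118   0.0862] rect [ 500.6 -116.6] [ 32.  126.9] 47.
[... 1451 characters left out ...]
t [453.7 -83.2] [ 35.8 243.4] 50.1
side cradle [306. 142.] 2721 med [0.8825 0.3994 0.0226] rect [886.7 419.4] [130.9 395.4] 5.3
side cradle [303. 284.] 4102 med [ 0.6003 -0.0608  0.0092] rect [598.4 -55.5] [274.8 143. ] 79.8
side cradle [398. 359.] 2133 med [ 0.6848 -0.3618  0.0235] rect [ 676.3 -352.4] [109.  147.8] 84.0
side cradle [501. 398.] 3654 med [ 0.8353 -0.541   0.0156] rect [ 810.7 -559.2] [210.6 152.4] 8.6
side knob [246. 279.] 71 med [ 0.4404 -0.0767  0.1489] rect [440.1 -75. ] [21.9 19. ] 64.5
side stand [305. 397.] 90 med [ 0.4351 -0.3572  0.0646] rect [ 440.3 -353.2] [26.6 37.4] 41.1
side stand [308. 407.] 66 med [ 0.4262 -0.3806  0.059 ] rect [ 431.4 -372.2] [44.2 87.1] 56.9
```

View pics/c.png

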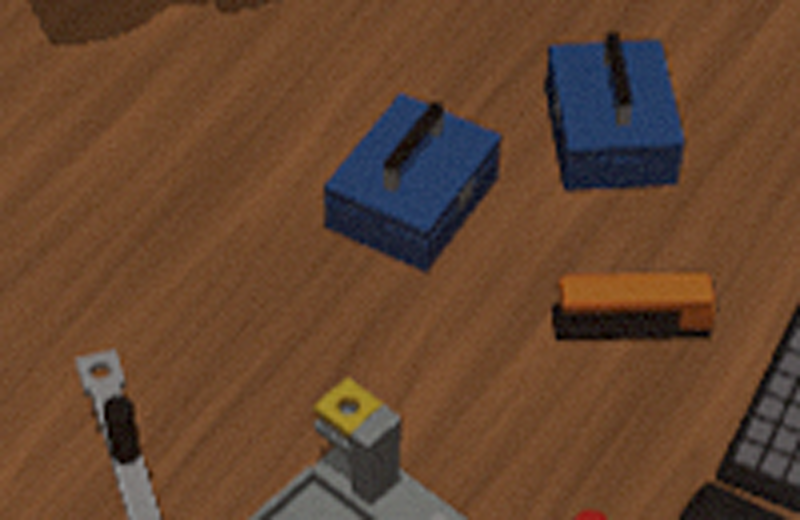

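The crop shows A at crop (412,180) and B at crop (618,115). A lies 0.57 m from the base and B 0.77 m, so A is the cash box. The cradle is at (0.600,-0.0545) with yaw -10.3°, which agrees with the yoke (0.572,0.057) and the knob (0.442,-0.074). The bar angle is about 1.07.

```bash
cat > st.py <<'E'
from h import *
from scipy.spatial.transform import Rotation as R
s=manip.state(); q=s["ee_rot"]; M=R.from_quat([q[1],q[2],q[3],q[0]]).as_matrix()
print("t",round(s["clock"],2),"p",np.round(s["ee_pos"],4),"z",M[:,2].round(3),"ytool deg",np.degrees(np.arctan2(M[1,1],M[0,1])).round(2),"q6",np.round(s["q"],2),"w",round(s["gripper_width"],4),"F",np.round(s["ft_force"],1),"gf",round(s["gripper_force"],1))
E
python3 st.py
```

```text
t 0.1 p [0.2811 0.5578 0.2048] z [-0.001 -0.001 -1.   ] ytool deg 63.25 q6 [ 1.01  0.49  1.35 -0.    1.3  -0.1 ] w 0.0855 F [0.1 0.3 0.2] gf 0.0
```

```bash
python3 -m jog '[60,0.7,-0.87,0,0,0,-1,60,0.7,-0.87,0,0,0,-1,60,0.7,-0.87,0,0,0,-1,60,0.7,-0.87,0,0,0,-1,60,0.7,-0.87,0,0,0,-1,60,0.7,-0.87,0,0,0,-1,60,0.7,-0.87,0,0,0,-1,60,0.7,-0.87,0,0,0,-1]' 60; python3 -m jog '[60,0.18,-0.07,0,0,0,-1,60,0,0,0,0,0,-1,60,0,0,0,0,0,-0.2,60,0,0,0,0,0,0]'; python3 st.py
python3 - <<'E'
from h import *
s=snap("wrist");cv2.imwrite("pics/w1.png",s["frame"]);P=cloud(s);z=P[...,2]
hsv=cv2.cvtColor(s["frame"],cv2.COLOR_BGR2HSV)
for nm,m in(("lid",(hsv[...,0]>100)&(hsv[...,0]<130)&(hsv[...,1]>100)&(abs(z-.06)<.008)),("handle",(abs(z-.095)<.006)&(hsv[...,2]<90)&(abs(P[...,0]-.455)<.1))):
    q=P[m];r=cv2.minAreaRect(q[:,:2].astype(np.float32)*1000);print(nm,len(q),r,np.median(q,0))
E
```

```text
clock: 0.9
ee_pos: [0.4498, 0.3481, 0.2052]
ee_rot: [-0.0, 0.609, 0.793, -0.0]
ft_force: [0.0, 1.3, 0.7]
gripper_width: 0.0599
gripper_force: 0.0
clock: 1.3
ee_pos: [0.4544, 0.3472, 0.2052]
ee_rot: [-0.0, 0.694, 0.72, -0.0]
ft_force: [0.0, -0.4, -0.0]
gripper_width: 0.0596
gripper_force: 0.0
t 1.3 p [0.4544 0.3472 0.2052] z [-0. -0. -1.] ytool deg 2.17 q6 [0.55 0.42 1.48 0.   1.24 0.51] w 0.0596 F [ 0.  -0.4 -0. ] gf 0.0
lid 21200 ((495.69268798828125, 417.0720520019531), (330.25994873046875, 164.88433837890625), 56.694679260253906) [0.48934486 0.40206605 0.06015822]
handle 1205 ((453.1986083984375, 351.2986755371094), (11.457012176513672, 89.05699157714844), 1.516711950302124) [0.45293615 0.35520432 0.0950034 ]
```

View pics/w1.png

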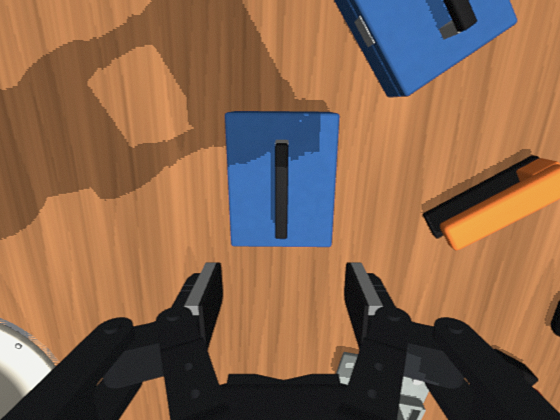

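Handle is seen at (281,190), centred between the fingers. I'm descending to grasp it.

```bash
python3 -m jog '[50,0,0.06,-0.9,0,0,0,50,0,0,-0.9,0,0,0,50,0,0,-0.9,0,0,0,50,0,0,-0.9,0,0,0,50,0,0,-0.6,0,0,0,50,0,0,-0.3,0,0,0,50,0,0,0,0,0,0]' 60; python3 -m jog '[0,0,0,0,0,0,0,0,0,0,0,0,0,0,0,0,0,0,0,0,0,0,0,0,0,0,0,0,0,0,0,0,0,0,0]' 60; python3 st.py
```

```text
clock: 2.05
ee_pos: [0.4541, 0.3489, 0.0696]
ee_rot: [-0.0, 0.694, 0.72, -0.001]
ft_force: [0.4, 0.4, 0.7]
gripper_width: 0.0499
gripper_force: 0.0
clock: 2.55
ee_pos: [0.4548, 0.3491, 0.0707]
ee_rot: [0.0, 0.694, 0.72, 0.0]
ft_force: [0.4, 0.6, 0.1]
gripper_width: -0.0001
gripper_force: 0.0
t 2.55 p [0.4548 0.3491 0.0707] z [ 0.  0. -1.] ytool deg 2.06 q6 [0.55 0.59 1.62 0.   0.94 0.51] w -0.0001 F [0.4 0.6 0.1] gf 0.0
```

The gripper shut on nothing, so I'm taking a look.

Run:
```python
from h import *
s=snap("wrist");t=snap("side");w=t["frame"][130:270,100:290]
cv2.imwrite("pics/w2.png",np.hstack([cv2.resize(s["frame"],(400,300)),cv2.resize(w,(400,300))]))
P=cloud(s)
for v in (150,190,210,230):print([P[v,u].round(3).tolist() for u in (260,281,300)])
```

```text
[[0.441, 0.406, 0.06], [0.452, 0.406, 0.061], [0.463, 0.407, 0.06]]
[[0.441, 0.383, 0.06], [0.453, 0.431, 0.239], [0.464, 0.384, 0.061]]
[[0.441, 0.37, 0.06], [0.453, 0.383, 0.095], [0.465, 0.372, 0.061]]
[[0.441, 0.358, 0.061], [0.454, 0.373, 0.096], [0.466, 0.358, 0.06]]
```

View pics/w2.png

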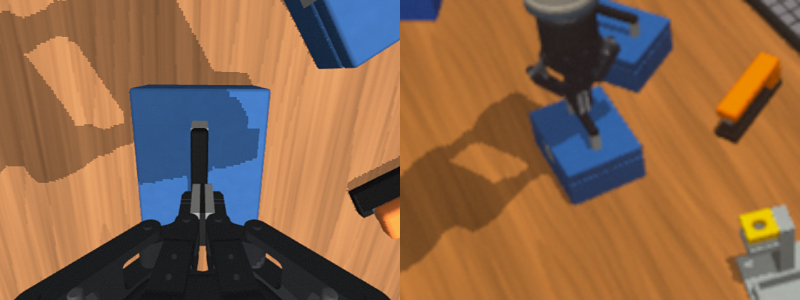

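Wrist view (left half): the pads are at (203,200), at the near end of the handle. I need a zoom to see whether they straddle it.

```bash
python3 st.py
python3 - <<'E'
from h import *
s=snap("wrist");P=cloud(s)
cv2.imwrite("pics/w3.png",cv2.resize(s["frame"][160:360,200:370],None,fx=3,fy=3,interpolation=cv2.INTER_CUBIC))
for v in range(220,330,8):print(v,[P[v,u].round(3).tolist() for u in (272,278,284,290,296)])
E
```

```text
t 2.65 p [0.4547 0.349  0.0705] z [ 0.  0. -1.] ytool deg 2.06 q6 [ 0.55  0.59  1.62 -0.    0.94  0.51] w 0.0001 F [ 0.1 -0.5  0.2] gf 0.0
220 [[0.449, 0.377, 0.095], [0.452, 0.377, 0.095], [0.455, 0.378, 0.095], [0.458, 0.378, 0.095], [0.463, 0.365, 0.06]]
228 [[0.449, 0.373, 0.095], [0.452, 0.373, 0.095], [0.455, 0.374, 0.096], [0.458, 0.374, 0.095], [0.463, 0.36, 0.06]]
236 [[0.449, 0.369, 0.096], [0.452, 0.369, 0.095], [0.455, 0.369, 0.095], [0.458, 0.369, 0.094], [0.463, 0.355, 0.06]]
244 [[0.45, 0.365, 0.096], [0.452, 0.365, 0.095], [0.455, 0.365, 0.094], [0.458, 0.365, 0.094], [0.464, 0.349, 0.06]]
252 [[0.45, 0.36, 0.095], [0.453, 0.361, 0.095], [0.456, 0.361, 0.095], [0.459, 0.361, 0.095], [0.464, 0.343, 0.059]]
260 [[0.45, 0.361, 0.104], [0.453, 0.361, 0.104], [0.456, 0.36, 0.103], [0.458, 0.36, 0.103], [0.461, 0.361, 0.105]]
268 [[0.45, 0.36, 0.111], [0.453, 0.36, 0.111], [0.456, 0.36, 0.111], [0.458, 0.361, 0.112], [0.461, 0.361, 0.111]]
276 [[0.45, 0.36, 0.118], [0.453, 0.36, 0.118], [0.456, 0.36, 0.118], [0.458, 0.36, 0.118], [0.461, 0.361, 0.119]]
284 [[0.451, 0.36, 0.124], [0.453, 0.361, 0.126], [0.456, 0.36, 0.124], [0.458, 0.361, 0.125], [0.46, 0.361, 0.125]]
292 [[0.451, 0.361, 0.131], [0.453, 0.36, 0.13], [0.456, 0.36, 0.13], [0.458, 0.36, 0.13], [0.46, 0.361, 0.131]]
300 [[0.451, 0.362, 0.138], [0.453, 0.358, 0.133], [0.456, 0.36, 0.135], [0.458, 0.36, 0.134], [0.46, 0.362, 0.138]]
308 [[0.451, 0.361, 0.142], [0.453, 0.361, 0.141], [0.456, 0.356, 0.134], [0.458, 0.361, 0.141], [0.46, 0.362, 0.142]]
316 [[0.451, 0.361, 0.146], [0.453, 0.358, 0.142], [0.456, 0.352, 0.134], [0.458, 0.361, 0.145], [0.46, 0.361, 0.146]]
324 [[0.451, 0.36, 0.149], [0.453, 0.356, 0.144], [0.456, 0.347, 0.133], [0.458, 0.357, 0.146], [0.459, 0.361, 0.15]]
```

View pics/w3.png

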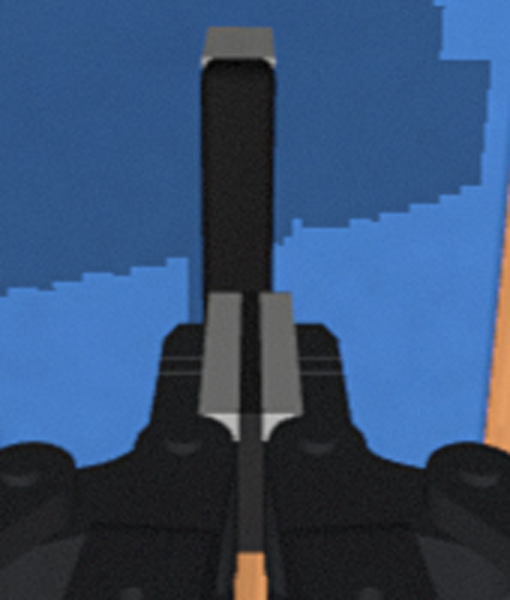

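Run:
```python
from h import *
import pickle
a,b=pickle.load(open("s0.pkl","rb"))
for s in(a,b):
    P=cloud(s);m=(s["z_map"]>0)&(abs(P[...,0]-.281)<.08)&(abs(P[...,1]-.558)<.08)&(P[...,2]>.12)
    print("start lowest gripper z",np.sort(P[m][:,2])[:12].round(3))
s=snap("side");P=cloud(s);m=(s["z_map"]>0)&(abs(P[...,0]-.4545)<.03)&(abs(P[...,1]-.349)<.03)&(P[...,2]>.07)
for q in P[m][np.argsort(P[m][:,2])][:40:2]:print(q.round(3))
```

```text
start lowest gripper z [0.243 0.246 0.247 0.247 0.248 0.249 0.249 0.25  0.25  0.251 0.252 0.252]
start lowest gripper z [0.243 0.244 0.244 0.245 0.245 0.245 0.245 0.246 0.247 0.247 0.247 0.247]
[0.451 0.32  0.085]
[0.449 0.374 0.088]
[0.45  0.33  0.089]
[0.45  0.346 0.091]
[0.461 0.326 0.092]
[0.45  0.321 0.093]
[0.456 0.322 0.093]
[0.455 0.326 0.094]
[0.458 0.319 0.094]
[0.449 0.334 0.094]
[0.458 0.333 0.095]
[0.453 0.335 0.095]
[0.449 0.379 0.096]
[0.452 0.34  0.096]
[0.453 0.32  0.097]
[0.457 0.322 0.097]
[0.453 0.328 0.098]
[0.45  0.334 0.098]
[0.452 0.34  0.099]
[0.454 0.337 0.1  ]
```

The real fingertips sit about 25 mm above the reported TCP. At the start they were at 0.243 against an expected 0.218, and shut they are now at about 0.097 against 0.0705. So all grasp heights need 25 mm less.

```bash
python3 -m jog '[45,0,0,0,0,0,0,45,0,0,0,0,0,0,45,0,0,0,0,0,0,45,0,0,-0.3,0,0,0,45,0,0,-0.3,0,0,0,45,0,0,-0.24,0,0,0,45,0,0,0,0,0,0]' 60; python3 -m jog '[0,0,0,0,0,0,0,0,0,0,0,0,0,0,0,0,0,0,0,0,0,0,0,0,0,0,0,0,0,0,0,0,0,0,0]' 60; python3 st.py
```

```text
clock: 3.45
ee_pos: [0.4539, 0.3486, 0.0437]
ee_rot: [-0.0, 0.694, 0.72, -0.001]
ft_force: [-0.6, -0.3, 0.2]
gripper_width: 0.0446
gripper_force: 0.0
clock: 3.95
ee_pos: [0.4544, 0.3489, 0.0452]
ee_rot: [-0.0, 0.694, 0.72, -0.0]
ft_force: [-3.3, -1.0, -1.7]
gripper_width: 0.0105
gripper_force: 59.2
t 3.95 p [0.4544 0.3489 0.0452] z [-0. -0. -1.] ytool deg 2.05 q6 [0.55 0.62 1.64 0.   0.88 0.51] w 0.0105 F [-3.3 -1.  -1.7] gf 59.2
```

```bash
python3 -m jog '[0,0,0,0.3,0,0,0,0,0,0,0.6,0,0,0,0,0,0,0.9,0,0,0,0,0,0,0.9,0,0,0,0,0,0,0.9,0,0,0,0,0,0,0.9,0,0,0,0,0,0,0.5,0,0,0]' 90; python3 -m jog '[0,0.3,-0.7,0,0,0,-0.1,0,0.3,-0.85,0,0,0,-0.15,0,0.3,-0.85,0,0,0,-0.15,0,0.3,-0.85,0,0,0,-0.15,0,0.3,-0.85,0,0,0,-0.15,0,0.3,-0.85,0,0,0,-0.15,0,0.3,-0.85,0,0,0,-0.15,0,0.3,-0.85,0,0,0,-0.15]';python3 -m jog '[0,0.3,-0.85,0,0,0,-0.15,0,0.3,-0.85,0,0,0,-0.15,0,0.3,-0.85,0,0,0,-0.15,0,0.3,-0.85,0,0,0,-0.15,0,0.3,-0.85,0,0,0,-0.15,0,0.3,-0.85,0,0,0,-0.15,0,0.3,-0.85,0,0,0,-0.15,0,0,0,0,0,0,0]'; python3 -m jog '[0,0.37,-0.85,0,0,0,0,0,0,-0.1,0,0,0,0,0,0,0,0,0,0,0,0,0,0,0,0,0,0]'; python3 st.py
cat > lk.py <<'E'
from h import *
for n in("scene","side","wrist"):
    s=snap(n);P=cloud(s);z=P[...,2];hsv=cv2.cvtColor(s["frame"],cv2.COLOR_BGR2HSV)
    m=(s["z_map"]>0)&(hsv[...,0]>100)&(hsv[...,0]<130)&(hsv[...,1]>100)&(abs(P[...,0]-.6)<.13)&(abs(P[...,1]+.055)<.13)&(z>.03)
    q=P[m]
    if len(q)<50: print(n,"few");continue
    top=np.percentile(q[:,2],95);q=q[abs(q[:,2]-top)<.006];r=cv2.minAreaRect(q[:,:2].astype(np.float32)*1000)
    print(n,"top",top.round(4),np.round(r[0],1),np.round(r[1],1),round(r[2],1))
E
python3 lk.py
```

```text
clock: 4.65
ee_pos: [0.4553, 0.3493, 0.198]
ee_rot: [0.0, 0.694, 0.72, 0.001]
ft_force: [0.2, -0.4, -7.2]
gripper_width: 0.0098
gripper_force: 88.2
clock: 5.45
ee_pos: [0.5269, 0.1483, 0.1957]
ee_rot: [0.0, 0.737, 0.676, 0.0]
ft_force: [-0.4, -0.2, -7.7]
gripper_width: 0.0102
gripper_force: 88.2
clock: 6.25
ee_pos: [0.5907, -0.032, 0.1956]
ee_rot: [0.001, 0.773, 0.634, 0.0]
ft_force: [-0.3, 0.4, -7.0]
gripper_width: 0.0098
gripper_force: 88.2
clock: 6.65
ee_pos: [0.6003, -0.0569, 0.1953]
ee_rot: [-0.0, 0.772, 0.635, -0.0]
ft_force: [0.1, 0.4, -6.9]
gripper_width: 0.0101
gripper_force: 88.4
t 6.65 p [ 0.6003 -0.0569  0.1953] z [-0.  0. -1.] ytool deg -11.14 q6 [-0.19  0.47  1.41  0.    1.26  0.  ] w 0.0101 F [ 0.1  0.4 -6.9] gf 88.4
scene top 0.2148 [604.1 -56.6] [138.3 110.6] 78.6
side top 0.2143 [600.3 -58.4] [139.8 108.6] 77.9
wrist top 0.2123 [600.8 -54. ] [138.4 109.2] 78.8
```

```bash
python3 -m jog '[0,-0.07,0.08,-0.4,0,0,0.2,0,0,0,-0.7,0,0,0,0,0,0,-0.8,0,0,0,0,0,0,-0.8,0,0,0,0,0,0,-0.6,0,0,0,0,0,0,-0.4,0,0,0,0,0,0,-0.2,0,0,0,0,0,0,0,0,0,0]'; python3 st.py; python3 lk.py
```

```text
clock: 7.6
ee_pos: [0.5983, -0.0548, 0.0776]
ee_rot: [-0.0, 0.766, 0.643, -0.0]
ft_force: [0.4, -0.3, -6.9]
gripper_width: 0.0102
gripper_force: 88.4
t 7.6 p [ 0.5983 -0.0548  0.0776] z [-0.001  0.    -1.   ] ytool deg -9.92 q6 [-0.19  0.61  1.54  0.    1.   -0.02] w 0.0102 F [ 0.4 -0.3 -6.9] gf 88.4
scene top 0.0976 [602.1 -53.8] [138.9 108.8] 78.9
side top 0.098 [598.1 -56.4] [139.  107.8] 79.4
wrist top 0.0958 [599.5 -52.5] [138.5 109.1] 80.0
```

Box and cradle line up to about 1 mm, so I'm lowering gently.

```bash
python3 -m jog '[0,0,0,-0.2,0,0,0,0,0,0,-0.2,0,0,0,0,0,0,-0.15,0,0,0,0,0,0,-0.1,0,0,0,0,0,0,-0.1,0,0,0,0,0,0,-0.05,0,0,0,0,0,0,0,0,0,0]'; python3 st.py
```

```text
clock: 8.45
ee_pos: [0.5986, -0.0551, 0.054]
ee_rot: [-0.0, 0.766, 0.643, -0.0]
ft_force: [0.9, 0.3, -7.5]
gripper_width: 0.0105
gripper_force: 88.3
t 8.45 p [ 0.5986 -0.0551  0.054 ] z [-0.  0. -1.] ytool deg -9.95 q6 [-0.19  0.64  1.56  0.    0.95 -0.02] w 0.0105 F [ 0.9  0.3 -7.5] gf 88.3
```

```bash
python3 -m jog '[0,0,0,-0.04,0,0,0,0,0,0,-0.04,0,0,0,0,0,0,0,0,0,0]'; python3 st.py
```

```text
clock: 8.75
ee_pos: [0.5979, -0.055, 0.0527]
ee_rot: [-0.0, 0.766, 0.643, -0.0]
ft_force: [-9.9, 0.0, 13.1]
gripper_width: 0.01
gripper_force: 91.2
t 8.75 p [ 0.5979 -0.055   0.0527] z [-0.001  0.    -1.   ] ytool deg -9.94 q6 [-0.19  0.64  1.56 -0.    0.94 -0.02] w 0.01 F [-9.9  0.  13.1] gf 91.2
```

```bash
python3 -m jog '[50,0,0,0,0,0,0,50,0,0,0,0,0,0,50,0,0,0,0,0,0,50,0,0,0,0,0,0,50,0,0,0.6,0,0,0,50,0,0,0.9,0,0,0,50,0,0,0.9,0,0,0,50,0,0,0.9,0,0,0]'; python3 -m jog '[50,0,0,0.9,0,0,0,50,0,0,0.9,0,0,0,50,0,0,0,0,0,0]'; python3 st.py; python3 lk.py
```

```text
clock: 9.55
ee_pos: [0.5986, -0.0551, 0.1518]
ee_rot: [-0.0, 0.766, 0.643, -0.0]
ft_force: [0.8, 0.9, -0.8]
gripper_width: 0.0501
gripper_force: 0.0
clock: 9.85
ee_pos: [0.6006, -0.0554, 0.2084]
ee_rot: [0.002, 0.766, 0.643, 0.002]
ft_force: [0.3, -0.2, 0.2]
gripper_width: 0.0502
gripper_force: 0.0
t 9.85 p [ 0.6006 -0.0554  0.2084] z [ 0.006 -0.001 -1.   ] ytool deg -9.94 q6 [-0.19  0.46  1.4   0.    1.28 -0.02] w 0.0502 F [ 0.3 -0.2  0.2] gf 0.0
scene top 0.0736 [602.2 -54.1] [139.4 108.4] 79.1
side top 0.0726 [597.8 -57.2] [140.5 107.1] 79.8
wrist top 0.0696 [598.3 -52.9] [139.2 108.8] 80.0
```

The box is seated (lid about 0.07) and released. Next I'm going above the knob at (0.442,-0.074) with tool y along the swing tangent (51°).

```bash
python3 -m jog '[50,-0.66,-0.08,0,0,0,1,50,-0.66,-0.08,0,0,0,1,50,-0.66,-0.08,0,0,0,1,50,-0.66,-0.08,0,0,0,1,50,-0.66,-0.08,0,0,0,1,50,-0.66,-0.08,0,0,0,1,50,-0.66,-0.08,0,0,0,1,50,-0.66,-0.08,0,0,0,1]'; python3 -m jog '[50,0,0,0,0,0,1,50,0,0,0,0,0,1,50,0,0,0,0,0,0.2,50,0,0,0,0,0,0]'; python3 st.py
python3 - <<'E'
from h import *
s=snap("wrist");P=cloud(s);z=P[...,2];V=s["frame"].max(-1)
m=(abs(z-.15)<.006)&(V<90)&(np.hypot(P[...,0]-.442,P[...,1]+.074)<.04)
q=P[m];print(len(q),cv2.minEnclosingCircle(q[:,:2].astype(np.float32)*1000))
cv2.imwrite("pics/w4.png",s["frame"])
E
```

```text
clock: 10.8
ee_pos: [0.4388, -0.0741, 0.2037]
ee_rot: [-0.001, 0.436, 0.9, -0.0]
ft_force: [-0.0, -0.5, 0.1]
gripper_width: 0.0503
gripper_force: 0.0
clock: 11.2
ee_pos: [0.44, -0.0741, 0.2042]
ee_rot: [-0.001, 0.333, 0.943, -0.0]
ft_force: [-0.9, 0.1, -1.0]
gripper_width: 0.0501
gripper_force: 0.0
t 11.2 p [ 0.44   -0.0741  0.2042] z [-0.001  0.    -1.   ] ytool deg 51.15 q6 [-0.3   0.25  1.76  0.    1.13 -1.19] w 0.0501 F [-0.9  0.1 -1. ] gf 0.0
738 ((440.715087890625, -71.48767852783203), 11.648904800415039)
```

```bash
python3 -m jog '[50,0.03,0.03,-0.7,0,0,0,50,0,0,-0.8,0,0,0,50,0,0,-0.9,0,0,0,50,0,0,-0.8,0,0,0,50,0,0,-0.5,0,0,0,30,0,0,-0.25,0,0,0,30,0,0,0,0,0,0,30,0,0,0,0,0,0]' 20; python3 st.py
python3 - <<'E'
import numpy as np
h=np.array([.535,-.1495]);p=None
for d in range(61,-3,-6):
    a=np.radians(79.7+d);k=h+.12*np.array([np.cos(a),np.sin(a)])
    print(d,k.round(4),None if p is None else ((k-p)/.03).round(2));p=k
E
```

```text
clock: 12.05
ee_pos: [0.4415, -0.0734, 0.0867]
ee_rot: [0.0, 0.332, 0.943, -0.0]
ft_force: [-0.1, -0.7, 0.4]
gripper_width: 0.0301
gripper_force: 0.0
t 12.05 p [ 0.4415 -0.0734  0.0867] z [ 0. -0. -1.] ytool deg 51.22 q6 [-0.3   0.43  1.91 -0.    0.8  -1.19] w 0.0301 F [-0.1 -0.7  0.4] gf 0.0
61 [ 0.4421 -0.0735] None
55 [ 0.4506 -0.0642] [0.28 0.31]
49 [ 0.46   -0.0558] [0.31 0.28]
43 [ 0.4702 -0.0485] [0.34 0.24]
37 [ 0.4811 -0.0423] [0.36 0.21]
31 [ 0.4926 -0.0372] [0.38 0.17]
25 [ 0.5045 -0.0334] [0.4  0.13]
19 [ 0.5168 -0.0309] [0.41 0.08]
13 [ 0.5293 -0.0296] [0.42 0.04]
7 [ 0.5419 -0.0297] [ 0.42 -0.  ]
1 [ 0.5544 -0.0311] [ 0.42 -0.05]
```

```bash
python3 -m jog '[30,0.28,0.31,0,0,0,-1,30,0.31,0.28,0,0,0,-1,30,0.34,0.24,0,0,0,-1,30,0.36,0.21,0,0,0,-1,30,0.38,0.17,0,0,0,-1,30,0.40,0.13,0,0,0,-1,30,0.41,0.08,0,0,0,-1,30,0,0,0,0,0,0]'; python3 st.py
```

```text
clock: 12.85
ee_pos: [0.5174, -0.0307, 0.0872]
ee_rot: [0.001, 0.648, 0.761, 0.001]
ft_force: [0.8, 0.7, 1.1]
gripper_width: 0.03
gripper_force: 0.0
t 12.85 p [ 0.5174 -0.0307  0.0872] z [ 0.003 -0.    -1.   ] ytool deg 9.14 q6 [-0.17  0.5   1.74  0.    0.9  -0.33] w 0.03 F [0.8 0.7 1.1] gf 0.0
```

```bash
python3 -m jog '[30,0.42,0.04,0,0,0,-1,30,0.42,0,0,0,0,-1,30,0.3,-0.03,0,0,0,-1,30,0.15,-0.02,0,0,0,0,30,0,0,0,0,0,0]'; python3 st.py; python3 -m jog '[30,0.05,-0.01,0,0,0,0,30,0.05,-0.01,0,0,0,0,30,0,0,0,0,0,0]'; python3 st.py
```

```text
clock: 13.35
ee_pos: [0.5544, -0.0312, 0.0866]
ee_rot: [0.0, 0.757, 0.653, 0.0]
ft_force: [0.4, -0.2, 0.1]
gripper_width: 0.03
gripper_force: 0.0
t 13.35 p [ 0.5544 -0.0312  0.0866] z [ 0.001 -0.    -1.   ] ytool deg -8.47 q6 [-0.16  0.54  1.65  0.    0.95 -0.02] w 0.03 F [ 0.4 -0.2  0.1] gf 0.0
clock: 13.65
ee_pos: [0.5569, -0.0316, 0.0863]
ee_rot: [-0.0, 0.759, 0.652, -0.0]
ft_force: [-3.6, -0.0, 2.7]
gripper_width: 0.0303
gripper_force: 1.3
t 13.65 p [ 0.5569 -0.0316  0.0863] z [-0.  0. -1.] ytool deg -8.68 q6 [-0.16  0.55  1.64  0.    0.95 -0.01] w 0.0303 F [-3.6 -0.   2.7] gf 1.3
```

```bash
python3 -m jog '[30,0.06,-0.01,0,0,0,0,30,0.06,-0.01,0,0,0,0,30,0,0,0,0,0,0]'; python3 -m jog '[30,0.05,-0.01,0,0,0,0,30,0,0,0,0,0,0]';  python3 - <<'E'
from h import *
s=snap("wrist");t=snap("scene")
cv2.imwrite("pics/d.png",np.hstack([cv2.resize(s["frame"],(400,300)),cv2.resize(t["frame"][175:295,190:350],(400,300))]))
E
```

```text
clock: 13.95
ee_pos: [0.5568, -0.0316, 0.0859]
ee_rot: [-0.003, 0.759, 0.651, -0.002]
ft_force: [-22.1, 3.0, 16.3]
gripper_width: 0.0299
gripper_force: 11.0
clock: 14.15
ee_pos: [0.5569, -0.0316, 0.0858]
ee_rot: [-0.004, 0.759, 0.651, -0.003]
ft_force: [-29.4, 3.8, 23.0]
gripper_width: 0.03
gripper_force: 15.0
```

View pics/d.png

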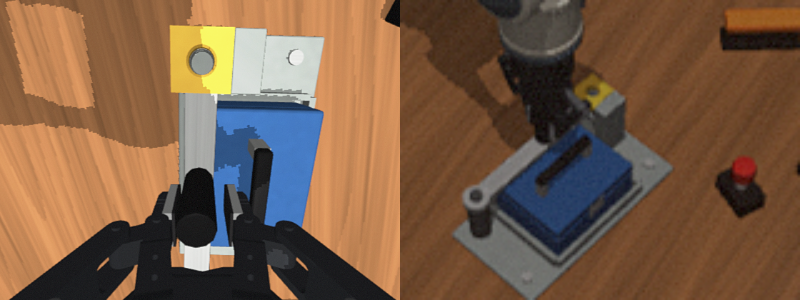

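The bar is hard against its stop: the wrist view shows the eye under the yoke hole at (202,62), and the knob is stopped by 29 N. I'm backing off, lifting and going to the pin at about (0.443,-0.353).

```bash
python3 -m jog '[30,-0.1,0.01,0,0,0,0,30,-0.1,0.01,0,0,0,0,32,0,0,0,0,0,0]' && python3 -m jog '[36,0,0,0,0,0,0,36,0,0,0,0,0,0,36,0,0,0.6,0,0,0,36,0,0,0.9,0,0,0,36,0,0,0.9,0,0,0,36,0,0,0.9,0,0,0,36,0,0,0.6,0,0,0]' && python3 -m jog '[50,-0.3,-0.9,0,0,0,0,50,-0.3,-0.9,0,0,0,0,50,-0.3,-0.9,0,0,0,0,50,-0.3,-0.9,0,0,0,0,50,-0.3,-0.9,0,0,0,0,50,-0.3,-0.9,0,0,0,0,50,-0.35,-0.9,0,0,0,0,50,-0.35,-0.9,0,0,0,0]' && python3 -m jog '[50,-0.35,-0.9,0,0,0,0,50,-0.35,-0.9,0,0,0,0,50,-0.35,-0.9,0,0,0,0,50,-0.23,-0.8,0,0,0,0,50,0,0,0,0,0,0]'; python3 st.py
cat > pin.py <<'E'
from h import *
import sys
cx,cy=float(sys.argv[1]),float(sys.argv[2])
for n in("scene","side","wrist"):
    s=snap(n);P=cloud(s);hsv=cv2.cvtColor(s["frame"],cv2.COLOR_BGR2HSV)
    m=(s["z_map"]>0)&((hsv[...,0]<8)|(hsv[...,0]>172))&(hsv[...,1]>130)&(np.hypot(P[...,0]-cx,P[...,1]-cy)<.06)
    q=P[m]
    if len(q)<10: print(n,"few");continue
    top=np.percentile(q[:,2],97);t=q[abs(q[:,2]-top)<.004]
    print(n,len(t),"top",top.round(4),"c",np.round(cv2.minEnclosingCircle(t[:,:2].astype(np.float32)*1000),1) if 0 else [np.round(v,1) for v in cv2.minEnclosingCircle(t[:,:2].astype(np.float32)*1000)], "zmin",np.percentile(q[:,2],3).round(3))
E
python3 pin.py 0.443 -0.353
```

```text
clock: 14.55
ee_pos: [0.5563, -0.032, 0.0864]
ee_rot: [0.0, 0.759, 0.651, 0.0]
ft_force: [0.8, -0.5, 1.2]
gripper_width: 0.032
gripper_force: 0.0
clock: 15.25
ee_pos: [0.5571, -0.0321, 0.2052]
ee_rot: [0.001, 0.759, 0.651, 0.001]
ft_force: [-0.4, -0.5, -0.9]
gripper_width: 0.0358
gripper_force: 0.0
clock: 16.05
ee_pos: [0.481, -0.2492, 0.2033]
ee_rot: [0.0, 0.759, 0.651, 0.0]
ft_force: [-0.5, -1.0, 0.7]
gripper_width: 0.0502
gripper_force: 0.0
clock: 16.55
ee_pos: [0.4423, -0.3558, 0.2032]
ee_rot: [0.001, 0.76, 0.65, -0.0]
ft_force: [0.9, 0.8, -0.2]
gripper_width: 0.05
gripper_force: 0.0
t 16.55 p [ 0.4423 -0.3558  0.2032] z [ 0.    -0.001 -1.   ] ytool deg -8.88 q6 [-0.78  0.41  1.49 -0.    1.23 -0.63] w 0.05 F [ 0.9  0.8 -0.2] gf 0.0
scene 5 top 0.3827 c [array([ 472.2, -366.3]), np.float64(21.1)] zmin 0.067
side 59 top 0.1109 c [array([ 444.5, -354.1]), np.float64(10.5)] zmin 0.069
wrist 448 top 0.1094 c [array([ 443.8, -352.2]), np.float64(10.8)] zmin 0.074
```

```bash
python3 -m jog '[50,0.05,0.09,-0.6,0,0,0,50,0,0,-0.9,0,0,0,50,0,0,-0.9,0,0,0,50,0,0,-0.9,0,0,0,50,0,0,-0.9,0,0,0,50,0,0,-0.6,0,0,0,50,0,0,-0.35,0,0,0,50,0,0,0,0,0,0]' && python3 -m jog '[10,0,0,0,0,0,0,10,0,0,0,0,0,0,10,0,0,0,0,0,0,10,0,0,0,0,0,0,10,0,0,0,0,0,0]' 60; python3 st.py
```

```text
clock: 17.5
ee_pos: [0.4443, -0.3492, 0.0479]
ee_rot: [-0.001, 0.759, 0.651, -0.0]
ft_force: [0.0, -0.9, 0.2]
gripper_width: 0.0502
gripper_force: 0.0
clock: 18.0
ee_pos: [0.445, -0.3506, 0.05]
ee_rot: [0.001, 0.759, 0.651, 0.0]
ft_force: [0.6, 1.0, 6.3]
gripper_width: 0.0207
gripper_force: 58.4
t 18.0 p [ 0.445  -0.3506  0.05  ] z [ 0.001 -0.001 -1.   ] ytool deg -8.75 q6 [-0.77  0.61  1.65  0.    0.88 -0.62] w 0.0207 F [0.6 1.  6.3] gf 58.4
```

```bash
python3 -m jog '[10,0,0,0.2,0,0,0,10,0,0,0.6,0,0,0,10,0,0,0.8,0,0,0,10,0,0,0.9,0,0,0,10,0,0,0.9,0,0,0,10,0,0,0.9,0,0,0,10,0,0,0.9,0,0,0,10,0,0,0.8,0,0,0]' 80 && python3 -m jog '[10,0.2,0.6,0,0,0,0,10,0.28,0.9,0,0,0,0,10,0.28,0.9,0,0,0,0,10,0.28,0.9,0,0,0,0,10,0.28,0.9,0,0,0,0,10,0.28,0.9,0,0,0,0,10,0.28,0.9,0,0,0,0,10,0.28,0.9,0,0,0,0]' && python3 -m jog '[10,0.28,0.9,0,0,0,0,10,0.28,0.9,0,0,0,0,10,0.28,0.9,0,0,0,0,10,0.28,0.9,0,0,0,0,10,0.28,0.9,0,0,0,0,10,0.28,0.9,0,0,0,0,10,0.28,0.9,0,0,0,0,10,0.25,0.6,0,0,0,0]' && python3 -m jog '[10,0.1,0.6,0,0,0,-0.2,10,0,0,0,0,0,0,10,0,0,0,0,0,0]'; python3 st.py
python3 - <<'E'
from h import *
for n in("scene","side","wrist"):
    s=snap(n);P=cloud(s);hsv=cv2.cvtColor(s["frame"],cv2.COLOR_BGR2HSV);H,S=hsv[...,0],hsv[...,1]
    m=(s["z_map"]>0)&(H>20)&(H<35)&(S>120)&(abs(P[...,2]-.098)<.012)
    q=P[m];print(n,len(q),len(q)>5 and cv2.minAreaRect(q[:,:2].astype(np.float32)*1000))
    r=(s["z_map"]>0)&((H<8)|(H>172))&(S>130)&(np.hypot(P[...,0]-.572,P[...,1]-.057)<.06)
    q=P[r];print("  red",len(q),len(q)>5 and (q.min(0).round(3),q.max(0).round(3)))
    k=(s["z_map"]>0)&(np.hypot(P[...,0]-.572,P[...,1]-.057)<.03)&(P[...,2]>.15)&(P[...,2]<.243)
    q=P[k]
    for z in np.arange(.17,.245,.01):
        w=q[abs(q[:,2]-z)<.005]
        if len(w)>3:print("  z",round(z,3),len(w),w.mean(0).round(4),np.ptp(w[:,:2],axis=0).round(3))
    cv2.imwrite(f"pics/p_{n}.png",s["frame"])
E
```

```text
clock: 18.8
ee_pos: [0.4444, -0.3503, 0.2311]
ee_rot: [0.001, 0.759, 0.651, 0.0]
ft_force: [-0.1, 0.0, -0.9]
gripper_width: 0.0199
gripper_force: 78.2
clock: 19.6
ee_pos: [0.5094, -0.1422, 0.2296]
ee_rot: [0.0, 0.759, 0.651, 0.0]
ft_force: [0.1, 0.2, -0.7]
gripper_width: 0.0201
gripper_force: 78.2
clock: 20.4
ee_pos: [0.5757, 0.0655, 0.2296]
ee_rot: [0.0, 0.759, 0.651, 0.0]
ft_force: [0.2, -0.8, -0.7]
gripper_width: 0.0201
gripper_force: 78.2
clock: 20.7
ee_pos: [0.5784, 0.0817, 0.2293]
ee_rot: [0.0, 0.765, 0.644, 0.0]
ft_force: [0.5, -0.5, -1.2]
gripper_width: 0.0203
gripper_force: 78.3
t 20.7 p [0.5784 0.0817 0.2293] z [ 0. -0. -1.] ytool deg -9.89 q6 [ 0.04  0.41  1.42 -0.    1.31  0.21] w 0.0203 F [ 0.5 -0.5 -1.2] gf 78.3
scene 136 ((-48.06689453125, 309.9041442871094), (527.3531494140625, 1405.760986328125), 80.94264221191406)
  red 104 (array([0.555, 0.045, 0.243]), array([0.619, 0.095, 0.423]))
  z 0.19 4 [0.5818 0.0794 0.1913] [0.003 0.007]
  z 0.2 6 [0.5833 0.0774 0.2016] [0.009 0.007]
  z 0.21 4 [0.5811 0.0746 0.209 ] [0.009 0.005]
  z 0.22 10 [0.5834 0.0759 0.218 ] [0.011 
[... 252 characters left out ...]
rray([0.589, 0.086, 0.299]))
  z 0.19 6 [0.5786 0.075  0.192 ] [0.007 0.007]
  z 0.2 10 [0.5785 0.0739 0.2007] [0.01  0.007]
  z 0.21 19 [0.5786 0.0738 0.2104] [0.014 0.009]
  z 0.22 16 [0.5785 0.0736 0.22  ] [0.012 0.009]
  z 0.23 12 [0.5787 0.0736 0.2286] [0.013 0.01 ]
  z 0.24 4 [0.5711 0.0701 0.2418] [0.01  0.012]
wrist 1164 ((570.9380493164062, 57.42433547973633), (40.279273986816406, 39.390647888183594), 80.19574737548828)
  red 3467 (array([0.568, 0.069, 0.247]), array([0.59 , 0.09 , 0.307]))
  z 0.19 15 [0.5793 0.0829 0.1917] [0.006 0.003]
  z 0.2 58 [0.5795 0.0841 0.2021] [0.013 0.006]
  z 0.21 119 [0.5797 0.0841 0.2102] [0.013 0.007]
  z 0.22 93 [0.5799 0.0847 0.2187] [0.012 0.005]
```

```bash
python3 -m jog '[10,-0.1,-0.24,0,0,0,0,10,-0.1,-0.24,0,0,0,0,10,-0.09,-0.24,0,0,0,0,10,0,0,-0.6,0,0,0,10,0,0,-0.8,0,0,0,10,0,0,-0.6,0,0,0,10,0,0,-0.4,0,0,0,10,0,0,0,0,0,0]'; python3 st.py
python3 - <<'E'
from h import *
for n,c in(("scene",5.5),("side",5.5),("wrist",5.5)):
    s=snap(n);P=cloud(s);hsv=cv2.cvtColor(s["frame"],cv2.COLOR_BGR2HSV);H,S=hsv[...,0],hsv[...,1]
    m=(s["z_map"]>0)&(H>20)&(H<35)&(S>120)&(abs(P[...,2]-.098)<.006)&(np.hypot(P[...,0]-.572,P[...,1]-.057)<.04)
    q=P[m];r=cv2.minAreaRect(q[:,:2].astype(np.float32)*1000);print(n,[np.round(v,1) for v in r])
    o=-s["R"].T@s["t"];d=np.array([.5715,.057])-o[:2];d/=np.linalg.norm(d)
    for z in (.125,.135,.145,.153):
        w=P[(s["z_map"]>0)&(np.hypot(P[...,0]-.5715,P[...,1]-.057)<.02)&(abs(P[...,2]-z)<.005)]
        if len(w)>2: print("  z",z,len(w),(w[:,:2].mean(0)+d*.0055).round(4))
a=s["frame"];cv2.imwrite("pics/e.png",cv2.resize(a[0:300,100:460],(720,600)))
E
```

```text
clock: 21.65
ee_pos: [0.5689, 0.0596, 0.1555]
ee_rot: [-0.001, 0.766, 0.643, -0.001]
ft_force: [-0.7, 0.3, -0.3]
gripper_width: 0.0202
gripper_force: 78.3
t 21.65 p [0.5689 0.0596 0.1555] z [-0.002 -0.    -1.   ] ytool deg -9.97 q6 [ 0.    0.47  1.54 -0.    1.13  0.17] w 0.0202 F [-0.7  0.3 -0.3] gf 78.3
scene [array([571.6,  56.6]), array([37.2, 42.4]), np.float64(80.8)]
  z 0.125 5 [0.57   0.0615]
  z 0.135 7 [0.5714 0.0601]
  z 0.145 7 [0.5703 0.0594]
  z 0.153 5 [0.5713 0.0586]
side [array([571.2,  53.7]), array([42.3, 39.1]), np.float64(81.3)]
  z 0.125 8 [0.5731 0.0583]
  z 0.135 13 [0.5713 0.0565]
  z 0.145 13 [0.5723 0.0568]
  z 0.153 10 [0.5712 0.0558]
wrist [array([570.8,  57.6]), array([40.3, 39.6]), np.float64(79.8)]
  z 0.125 28 [0.5708 0.0572]
  z 0.135 115 [0.5705 0.0575]
  z 0.145 123 [0.5707 0.0578]
  z 0.153 34 [0.5705 0.0584]
```

View pics/e.png

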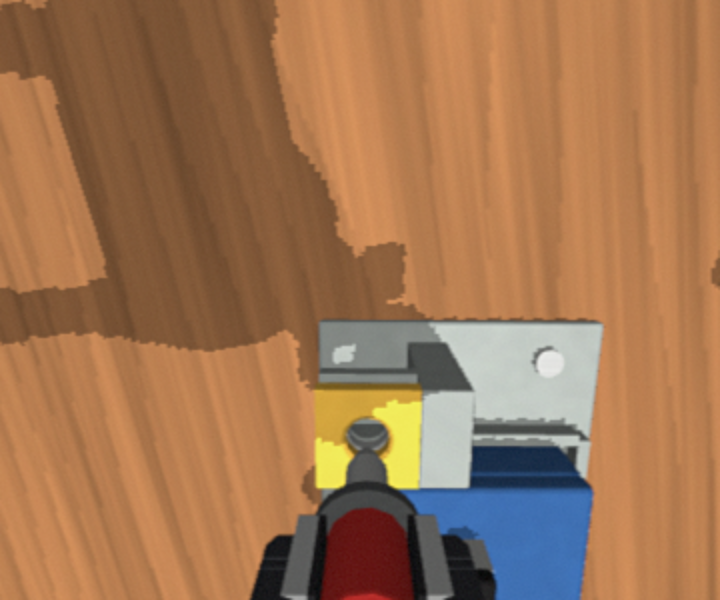

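The nose (366,455) is aligned with the hole (367,436), and the wrist measurement agrees within 0.5 mm. I'm inserting the pin slowly.

```bash
python3 -m jog '[10,0,0,-0.2,0,0,0,10,0,0,-0.2,0,0,0,10,0,0,-0.2,0,0,0,10,0,0,-0.2,0,0,0,10,0,0,-0.15,0,0,0,10,0,0,0,0,0,0]'; python3 st.py
```

```text
clock: 22.4
ee_pos: [0.5694, 0.0602, 0.1275]
ee_rot: [-0.0, 0.766, 0.643, -0.0]
ft_force: [-0.2, -1.1, -0.7]
gripper_width: 0.0201
gripper_force: 78.3
t 22.4 p [0.5694 0.0602 0.1275] z [-0.001  0.    -1.   ] ytool deg -9.94 q6 [0.   0.51 1.57 0.   1.07 0.17] w 0.0201 F [-0.2 -1.1 -0.7] gf 78.3
```

```bash
python3 -m jog '[10,0,0,-0.15,0,0,0,10,0,0,-0.15,0,0,0,10,0,0,-0.15,0,0,0,10,0,0,-0.15,0,0,0,10,0,0,0,0,0,0]'; python3 -m jog '[10,0,0,-0.15,0,0,0,10,0,0,-0.15,0,0,0,10,0,0,-0.15,0,0,0,10,0,0,0,0,0,0]'
```

```text
clock: 22.9
ee_pos: [0.5695, 0.0601, 0.1096]
ee_rot: [-0.0, 0.766, 0.643, -0.0]
ft_force: [-0.6, -0.3, -1.1]
gripper_width: 0.0201
gripper_force: 78.3
clock: 23.3
ee_pos: [0.5695, 0.0601, 0.0961]
ee_rot: [-0.0, 0.766, 0.643, -0.0]
ft_force: [-0.5, -0.8, -1.0]
gripper_width: 0.02
gripper_force: 78.3
```

```bash
python3 -m jog '[10,0,0,-0.15,0,0,0,10,0,0,-0.1,0,0,0,10,0,0,0,0,0,0]'; python3 -m jog '[10,0,0,-0.05,0,0,0,10,0,0,-0.03,0,0,0,10,0,0,0,0,0,0]'; python3 pin.py 0.571 0.057
```

```text
clock: 23.6
ee_pos: [0.5696, 0.0601, 0.0888]
ee_rot: [-0.0, 0.766, 0.643, -0.0]
ft_force: [0.5, 0.2, -1.7]
gripper_width: 0.0202
gripper_force: 78.3
clock: 23.9
ee_pos: [0.5698, 0.0601, 0.0868]
ee_rot: [-0.0, 0.766, 0.643, -0.0]
ft_force: [-0.6, -0.8, -1.5]
gripper_width: 0.0204
gripper_force: 78.3
scene 4 top 0.2647 c [array([578.3,  44.1]), np.float64(32.5)] zmin 0.108
side 24 top 0.1486 c [array([567.8,  53.8]), np.float64(11.4)] zmin 0.107
wrist 1843 top 0.1459 c [array([570.4,  58.7]), np.float64(11.9)] zmin 0.11
```

```bash
python3 -m jog '[10,0,0,-0.04,0,0,0,10,0,0,-0.03,0,0,0,10,0,0,0,0,0,0]'; python3 st.py
```

```text
clock: 24.35
ee_pos: [0.5701, 0.0602, 0.086]
ee_rot: [0.0, 0.766, 0.643, 0.0]
ft_force: [-6.2, 0.1, 21.0]
gripper_width: 0.02
gripper_force: 80.7
t 24.35 p [0.5701 0.0602 0.086 ] z [ 0.001 -0.    -1.   ] ytool deg -9.94 q6 [ 0.    0.56  1.61 -0.    0.97  0.17] w 0.02 F [-6.2  0.1 21. ] gf 80.7
```

The collar is on the ear, at the predicted height and with 21 N of contact. I'm releasing and withdrawing.

```bash
python3 -m jog '[45,0,0,0.05,0,0,0,45,0,0,0,0,0,0,45,0,0,0,0,0,0,45,0,0,0,0,0,0,45,0,0,0.3,0,0,0,45,0,0,0.8,0,0,0,45,0,0,0.9,0,0,0,45,0,0,0.9,0,0,0]' && python3 -m jog '[45,0,0,0.8,0,0,0,45,0,0.5,0.3,0,0,0,45,0,0,0,0,0,0,45,0,0,0,0,0,0]'; python3 pin.py 0.571 0.057; python3 lk.py
python3 - <<'E'
from h import *
s=snap("wrist");t=snap("scene")
cv2.imwrite("pics/f.png",np.hstack([cv2.resize(s["frame"],(400,300)),cv2.resize(t["frame"][175:295,190:350],(400,300))]))
E
```

```text
clock: 25.15
ee_pos: [0.5697, 0.0601, 0.1747]
ee_rot: [-0.0, 0.766, 0.643, -0.0]
ft_force: [-0.1, 0.1, 0.0]
gripper_width: 0.0448
gripper_force: 0.0
clock: 25.55
ee_pos: [0.5694, 0.0757, 0.2057]
ee_rot: [-0.0, 0.765, 0.643, -0.0]
ft_force: [0.6, -0.1, 0.4]
gripper_width: 0.0451
gripper_force: 0.0
scene 6 top 0.3917 c [array([586.1,  54.5]), np.float64(23.5)] zmin 0.106
side 26 top 0.1467 c [array([570.3,  54.1]), np.float64(10.2)] zmin 0.105
wrist 526 top 0.1452 c [array([570.4,  58.4]), np.float64(10.6)] zmin 0.11
scene top 0.0736 [608.4 -54.4] [138.5  94.4] 79.7
side top 0.0734 [609.2 -59.1] [139.5  82.3] 80.2
wrist top 0.0694 [608.5 -53.5] [138.7  87.4] 79.9
```

View pics/f.png

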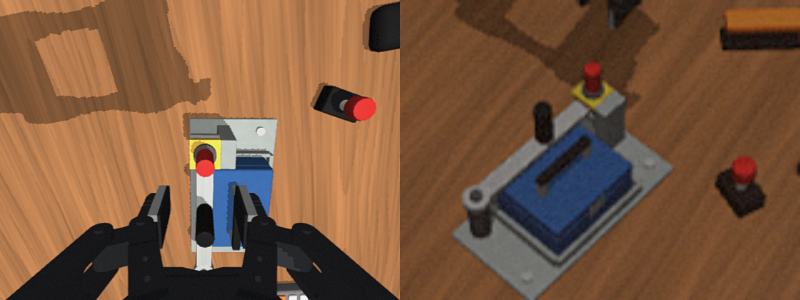

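The picture shows the pin upright with its collar on the yellow ear (wrist (205,160), scene crop (593,85)). The bar is shut across the seated box and the robot is clear, so I'm handing in.

```bash
python3 -c "
from rig import manip
print(manip.hand_in())"
```

```text
the job is handed in; nothing more can be done
None
```

The job is handed in at about 26 s of the 67 s allowed: the final pictures show the box seated in the cradle, the bar shut and the pin's collar on the upper ear, but the hand-in returned no verdict.

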